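# Turn a relief tile face-out and rack it

### The arm

A 6-joint arm with a two-finger parallel gripper is mounted at the origin on the work surface. World frame = base frame: x ahead of the robot, y to its left, z up, the work surface at z = 0. Lengths are in m, angles in degrees, forces in N, time in s.
With the tool pointing down it reaches from about 0.35 to 0.875 m from the base axis. Payload 4.2 kg.
Tool frame: the origin (TCP) lies on the mounting face of the last link; the fingertips stand 182 mm ahead of it and the grasp point (between the pads) lies 164 mm ahead of it (r.tcp_to_grasp is the distance from the TCP to the grasp point, in m); z points along the fingers, y is the line along which they close (so a half turn about z gives the same grasp; the last joint's range is limited). The gripper opens to 87 mm and grips with 3 to 60 N. Pads are 19 mm wide; open, the fingers measure 117 mm over their backs; the gripper's body (75 mm by 190 mm) begins 51 mm behind the grasp point.
Start: joints at [14.817, 22.042, 0.453, 0, -68.411, -14.817], TCP at [0.625, 0, 0.405] pointing down, gripper open.
Joint ranges: [-179.83, 179.83], [-69.29, 118.12], [-61.27, 80.66], [-181.25, 117.63], [-171.15, -9.14], [-177.46, 177.46]. Speed limits (degrees/s): [159.86, 159.86, 180, 180, 180, 180].

### API

Orientations are given as a 3x3 rotation matrix whose columns are the frame's x, y, z axes.
In Python, from station import sense, eyes, r gives the robot as it stands.
- The arm moves only by the tool jog_arm, never from a script. Its argument "increments" is a list of rows, each a list of 4 numbers: the shift along the tool's x, y, z normalised to -1 to 1, where 1 is 0.02 m, then the turn about the tool's z normalised to -1 to 1, where 1 is 0.08 rad. A call has 1 to 10 rows; each row shifts and turns the commanded pose from where the row before left it, along the tool's axes as they then stand; what a row does not reach is not made up. A row lasts 1/10 s, in which the tool goes at most 50 mm and 8.59 degrees, less where a joint would pass 70% of its speed; a pose out of reach is approached as far as the arm can. A call with a number of a shift or a turn outside -1 to 1 is refused whole. A call with a gripper value outside its range is refused whole. "grip" is the finger opening in mm, from 0 to 87, set as the call begins (left out, the last holds). The fingers move at their own pace and stop on an object; the grip force is fixed at half the most. Time passes only in rows, so rows that do not move let the fingers close. It gives the time, the measured TCP pose, the force, the opening and the grip force at its end, in the units of the state.
- sense(): the state, without advancing time (a new reading comes with each control period).
- eyes.capture(name): name is "scene" or "side" or "wrist"; returns the picture (400x640x3 uint8, blue, green, red); there is no depth.
- eyes.get_calibration(name): a dict with "camera_matrix" (3x3 intrinsics, pixels), "R" (3x3) and "t" (3): a world point X has camera coordinates R X + t; the wrist camera has in their place "T_tool_cam" (4x4, takes a point from camera to tool coordinates, whose origin is the TCP and whose axes are the flange's). Camera axes: x right, y down, z forward; pixel columns grow to the right and rows downward; lengths in m; the calibration is good to about 2 mm. The wrist camera is an equidistant fisheye: a pixel r from the principal point sees the ray r / f radians off the axis. A picture is of the moment at which its call begins: read the wrist's pose just before it. get_calibration takes no time and is no camera call.
- r.finish_job(): hands the job in; it is judged then, once.
Trained networks look in the newest picture that a camera, given by its name, has taken for a name from the list of things; names that differ only in an ending like _2 or _b are one class to them, and where a whole thing is asked for, a point or a joint stands for the part that bears it (a point fixed in the world has none). Each returns a list of dicts, best first, with "conf" (0 to 1); they miss things now and then, are a little off and sometimes report something else, mostly with a low value. They report only what shows in the picture. A call takes as long as a camera call. They do not tell look-alikes from the thing itself.
- eyes.spot_in(camera, name): "centre" ([x, y, z] in m, in world coordinates, good to about 4 mm: the middle of the surface that is visible of it).
- eyes.outline_of(camera, name): "mask" (400x640 bool, what is visible of it).
The state is a dict: "time_s": time; "joints": joint angles; "joint_velocities": joint speeds; "effort": joint torques, N m; "tcp_pos": TCP position; "ee_rot": TCP orientation; "wrist_force": force on the tool from outside, world axes, zero at the start; "moment": the same for the moment, N m; "gripper_width": opening from 0.0 (shut) to 1.0 (fully open); "gripper_force": force on a finger pad.
Only numpy, scipy, OpenCV 4.12 (cv2) and the standard library are available. Lean on these libraries where they do the work, as an engineer would, in place of code of your own. Each camera call takes 0.05 s, during which the arm holds its last target. There are 200 camera calls.

### The job

The plaster tile on the narrow easel stands with its relief hidden and its plain back showing. Take it, turn it over, and stand it on the ledge of the wide rack, relief facing out, lying flat against the front of the tile that is already there with all their edges flush. Do not drop it, do not shift the tile in the rack, and leave everything else alone.

Things in the scene. Friction and masses are not known exactly. Their poses are not given: they have to be found in the camera images.
- tile: the plaster tile to be turned, 100 wide (y) x 120 high (z) x 14 thick (x) mm, about 250 g; starts on the easel, relief against its backrest. Origin: centre of the block; x out of the relief face, y across the width, z along the height. Relief: raised flat border 14 wide and a round rosette, 2.5 high; back plain. Top and bottom alike.
- rack_tile: a second tile of the same size, leaning on the rack's backrest, relief out, on the ledge. Origin: centre of the block; x out of the relief face, y across the width, z along the height. Relief: raised flat border 14 wide and a round rosette, 2.5 high; back plain. Top and bottom alike.
- easel: narrow wooden easel (backrest 55 wide) for one tile, fixed; base 130 x 130 mm. Origin: middle of its base on the table; +x out of its open front, y along the ledge, z up. Backrest leans back (top to -x) 30 deg from vertical, 70 up the slope; ledge 140 long, square to it, meeting it at x = -5, z = 34. Ledge 22 deep up to a lip 6 high and 6 thick.
- rack: wide wooden rack (backrest 130 wide, outer 22 each side 108 up) for two tiles, fixed; base 130 x 130 mm. Origin: middle of its base on the table; +x out of its open front, y along the ledge, z up. Backrest leans back (top to -x) 30 deg from vertical, 70 up the slope; ledge 140 long, square to it, meeting it at x = -5, z = 34. Ledge 37 deep up to a lip 6 high and 6 thick.
- fragment_a: bystander, loose: rough lump of wall plaster, about 60 x 45 x 40 (mm); origin at its underside or middle
- fragment_b: bystander, loose: rough grey lump, about 80 x 50 x 50 (mm); origin at its underside or middle
- jar: bystander, loose: amber glass jar with a steel cap, 48 across, 60 tall (mm); origin at its underside or middle
- brush: bystander, loose: brush with a wooden handle, 170 long, lying (mm); origin at its underside or middle
- pot: bystander, loose: small white bowl, 66 across, 40 tall (mm); origin at its underside or middle
- scalpel: bystander, loose: steel scalpel, 165 long, 8 thick, lying (mm); origin at its underside or middle
- small_tile: bystander, loose: small plain fired tile, 60 x 60 x 12, lying flat (mm); origin at its underside or middle
There are look-alikes about, which are no part of the job. What is shaped like the rack_tile but black or blue is not meant. Leave any orange or pink look-alike of the tile alone.

How it is judged:
By the outcome, as a careful person would: the job done as asked, in the order asked, and still so for the second after the job is handed in, with the robot touching nothing.
It also fails if it takes over 42 s, if anything falls off the work surface, if the arm or the gripper's body presses on something with over 40 N, if the wrist force passes 120 N, or if a joint passes its speed limit or range.

## Working session

There is one attempt and no reset: what is moved stays moved. The work goes in short steps, Python scripts to look and compute and a tool call to move; the robot and the scene stay as the last step left them, time stands still between calls to the robot, and variables do not carry over. Pictures are saved under pics/ and viewed, at most 10 in all, crops included, and the job is handed in when it is done.

Besides the shell and the picture viewer there is one more tool, called in YAML: its name, and indented under it one key for each argument. jog_arm: Moves the arm, as the interface text tells. Its arguments: {"type":"object","properties":{"increments":{"type":"array"},"grip":{"type":"number"}},"required":["increments"]}

```bash
mkdir -p pics; ls
python3 - <<'E'
from station import sense, eyes, r
import cv2,numpy as np
s=sense();print(s['time_s'],s['tcp_pos'],np.round(s['ee_rot'],3).tolist(),s['wrist_force'],s['gripper_width'])
for n in ['scene','side','wrist']:
    cv2.imwrite(f'pics/{n}0.png',eyes.capture(n))
    c=eyes.get_calibration(n);print(n,{k:np.round(v,4).tolist() for k,v in c.items()})
    for o in ['tile','rack_tile','easel','rack']:
        for d in eyes.spot_in(n,o)[:4]: print(o,np.round(d['centre'],4),round(d['conf'],2))
a=cv2.imread('pics/scene0.png');b=cv2.imread('pics/side0.png')
cv2.imwrite('pics/sc1.png',cv2.resize(a,(800,500)));cv2.imwrite('pics/sd1.png',cv2.resize(b,(800,500)))
E
```

```text
pics
0.0 [6.24792596e-01 2.28573699e-05 4.03653959e-01] [[-0.0, -1.0, -0.002], [-1.0, 0.0, -0.0], [0.0, 0.002, -1.0]] [ 0.88010164  0.77993718 -0.74271646] 0.9980430248590052
scene {'camera_matrix': [[457.6615, 0.0, 320.7159], [0.0, 457.6615, 194.5751], [0.0, 0.0, 1.0]], 'R': [[-0.6328, 0.7742, -0.0095], [0.6312, 0.5088, -0.5854], [-0.4484, -0.3764, -0.8107]], 't': [0.3235, -0.2542, 1.7268]}
tile [ 0.562  -0.2034  0.1232] 0.96
tile [ 0.6675 -0.3882  0.0154] 0.86
tile [ 0.4371 -0.3476  0.0115] 0.56
rack_tile [0.391  0.3833 0.0185] 0.98
rack_tile [0.4585 0.1392 0.0965] 0.89
rack_tile [0.2601 0.2315 0.0151] 0.82
rack_tile [ 0.5611 -0.2023  0.1225] 0.71
easel [ 0.6981 -0.1503  0.0227] 0.72
easel [ 0.5917 -0.1333  0.0137] 0.63
rack [0.4802 0.1911 0.0105] 0.8
side {'camera_matrix': [[381.2475, 0.0, 315.9247], [0.0, 381.2475, 200.2971], [0.0, 0.0, 1.0]], 'R': [[0.8451, -0.5345, -0.0078], [-0.3513, -0.5443, -0.7618], [0.403, 0.6466, -0.6477]], 't': [-0.4326, 0.2301, 0.8085]}
tile [ 0.6586 -0.4006  0.0147] 0.81
tile [ 0.5965 -0.0037  0.0319] 0.72
tile [ 0.4203 -0.3467  0.016 ] 0.66
tile [ 0.5274 -0.2094  0.1339] 0.55
rack_tile [0.3804 0.3736 0.0152] 0.97
rack_tile [0.2514 0.2181 0.0101] 0.71
rack_tile [0.4396 0.1204 0.1334] 0.64
rack_tile [ 0.519  -0.1987  0.014 ] 0.24
easel [ 0.5197 -0.1999  0.011 ] 0.7
rack [0.4492 0.139  0.0268] 0.83
wrist {'camera_matrix': [[309.7069, 0.0, 319.4621], [0.0, 309.7069, 200.3643], [0.0, 0.0, 1.0]], 'T_tool_cam': [[0.0009, -0.962, -0.2729, 0.0749], [1.0, 0.0007, 0.0007, 0.0007], [-0.0005, -0.2729, 0.962, 0.0207], [0.0, 0.0, 0.0, 1.0]]}
tile [ 0.543  -0.1768  0.0777] 0.86
rack_tile [0.4504 0.0095 0.0069] 0.74
rack_tile [0.436  0.3631 0.0158] 0.61
easel [ 0.562  -0.1339  0.0119] 0.59
rack [0.51   0.1571 0.0114] 0.73
```

View pics/sc1.png

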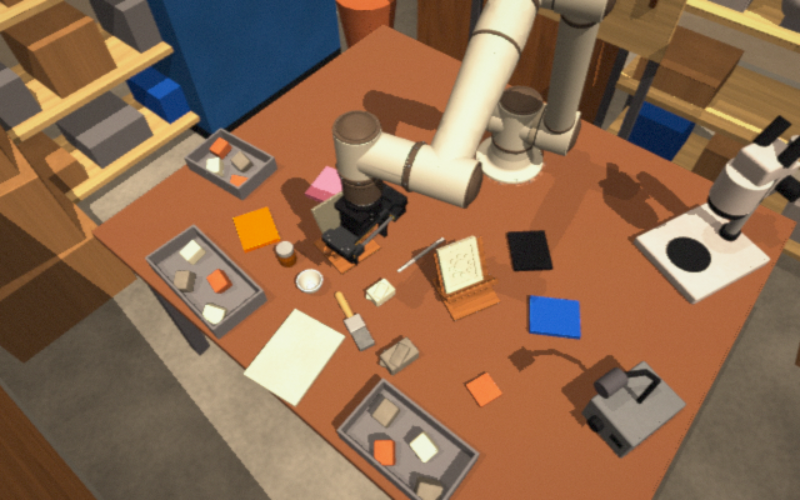

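View pics/wrist0.png

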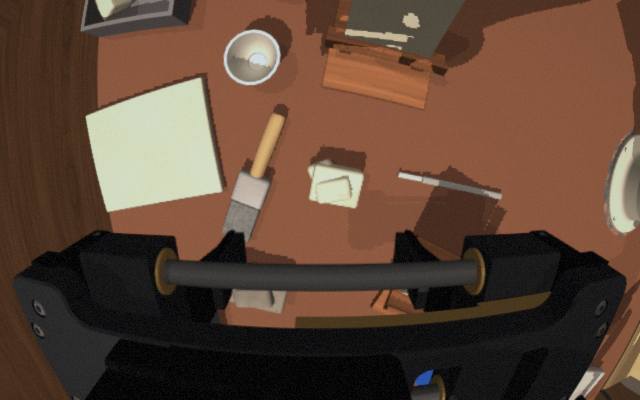

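View pics/sd1.png

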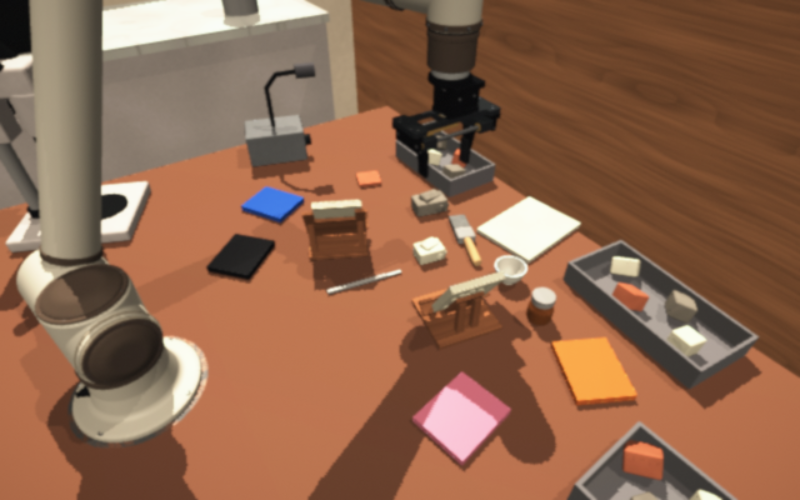

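The scene picture (800 px wide) shows these candidates:
- Grey-white tile on the narrow easel at (328,212): the one I want.
- Rosette tile on the wide rack at (460,265): rack_tile.
- Orange (257,228) and pink (325,185): tile look-alikes.
- Black (530,250) and blue (555,317): rack_tile look-alikes.

In the side view the easel is at (460,305) and the rack at (335,230), both with their backs to the camera. The wrist view shows the easel at the top (385,60). I'll move for clear views of both.

jog_arm:
  increments:
    - [-1,0.7,0,0]
    - [-1,0.7,0,0]
    - [-1,0.7,0,0]
    - [-1,0.7,0,0]
    - [-1,0.7,0,0]
    - [-1,0.7,0,0]
    - [-1,0.7,0,0]
    - [-1,0.7,0,0]
    - [-1,0.7,0,0]
    - [-1,0.7,0,0]

```text
time_s: 1.75
tcp_pos: [0.4843, 0.2008, 0.405]
ee_rot: [[0.0, -1.0, 0.0], [-1.0, -0.0, 0.0], [-0.0, -0.0, -1.0]]
wrist_force: [-0.1, -0.4, -0.6]
gripper_width: 1.001
gripper_force: 0.0
```

```bash
cat > h.py <<'E'
from station import sense, eyes, r
import cv2,numpy as np,pickle
def shot(tag,names):
    out=[]
    for n in names:
        s=sense();im=eyes.capture(n);cv2.imwrite(f'pics/{tag}_{n}.png',im);c=eyes.get_calibration(n)
        if n=='wrist':
            T=np.array(c['T_tool_cam']);W=np.eye(4);W[:3,:3]=s['ee_rot'];W[:3,3]=s['tcp_pos'];M=np.linalg.inv(W@T);R,t=M[:3,:3],M[:3,3]
        else: R,t=np.array(c['R']),np.array(c['t'])
        v=dict(name=n,K=np.array(c['camera_matrix']),R=R,t=t,img=im,masks={})
        for o in ['tile','rack_tile']:
            v['masks'][o]=[(d['conf'],d['mask']) for d in eyes.outline_of(n,o)[:5]]
            for q,m in v['masks'][o]:
                y,x=np.nonzero(m);print(tag,n,o,round(q,2),m.sum(),int(x.mean()),int(y.mean()),(x.min(),x.max(),y.min(),y.max()))
        out.append(v)
    pickle.dump(out,open(f'{tag}.pkl','wb'));return out
def proj(v,X):
    c=np.atleast_2d(X)@v['R'].T+v['t'];K=v['K']
    if v['name']=='wrist':
        rr=np.hypot(c[:,0],c[:,1]);k=np.arctan2(rr,c[:,2])/np.maximum(rr,1e-9)
        return np.c_[K[0,0]*k*c[:,0]+K[0,2],K[1,1]*k*c[:,1]+K[1,2]]
    p=c@K.T;return p[:,:2]/p[:,2:]
def corners(x,y,z,yaw,lean=30,th=.014):
    """tile block: centre, yaw of outward normal, lean back (deg)"""
    a,b=np.radians(yaw),np.radians(lean);h=np.array([np.cos(a),np.sin(a),0]);w=np.array([-np.sin(a),np.cos(a),0]);k=np.array([0,0,1.])
    n=h*np.cos(b)+k*np.sin(b);u=-h*np.sin(b)+k*np.cos(b)
    return np.array([[x,y,z]+i*n*th/2+j*w*.05+l*u*.06 for i in(-1,1) for j in(-1,1) for l in(-1,1)])
E
python3 -c "
from h import *
s=sense();print(s['time_s'],s['tcp_pos'])
shot('a',['wrist','scene','side'])"
```

```text
1.75 [0.4843064  0.20076416 0.40495418]
a wrist rack_tile 0.93 5106 481 194 (np.int64(433), np.int64(527), np.int64(143), np.int64(237))
a wrist rack_tile 0.91 1684 379 298 (np.int64(341), np.int64(422), np.int64(253), np.int64(315))
a wrist rack_tile 0.68 8582 353 122 (np.int64(290), np.int64(426), np.int64(65), np.int64(175))
a scene tile 0.92 636 262 147 (np.int64(244), np.int64(283), np.int64(134), np.int64(160))
a scene tile 0.89 1133 268 175 (np.int64(249), np.int64(288), np.int64(152), np.int64(198))
a scene tile 0.58 887 204 183 (np.int64(187), np.int64(223), np.int64(166), np.int64(201))
a scene rack_tile 0.64 692 364 217 (np.int64(349), np.int64(385), np.int64(198), np.int64(234))
a scene rack_tile 0.59 980 423 200 (np.int64(406), np.int64(441), np.int64(184), np.int64(216))
a scene rack_tile 0.57 1259 442 253 (np.int64(422), np.int64(463), np.int64(236), np.int64(271))
a side tile 0.96 579 374 231 (np.int64(346), np.int64(402), np.int64(218), np.int64(248))
a side tile 0.94 2972 368 333 (np.int64(330), np.int64(406), np.int64(299), np.int64(370))
a side tile 0.76 2470 473 297 (np.int64(440), np.int64(508), np.int64(270), np.int64(323))
a side tile 0.4 431 342 162 (np.int64(330), np.int64(357), np.int64(152), np.int64(172))
a side rack_tile 0.94 1208 192 204 (np.int64(166), np.int64(219), np.int64(187), np.int64(223))
a side rack_tile 0.86 880 217 163 (np.int64(192), np.int64(242), np.int64(149), np.int64(177))
a side rack_tile 0.68 480 267 166 (np.int64(249), np.int64(288), np.int64(160), np.int64(174))
```

jog_arm:
  increments:
    - [1,-0.25,0,0]
    - [1,-0.25,0,0]
    - [1,-0.25,0,0]
    - [1,-0.25,0,0]
    - [1,-0.25,0,0]
    - [1,-0.25,0,0]
    - [1,-0.25,0,0]
    - [1,-0.25,0,0]
    - [1,-0.25,0,0]
    - [1,-0.25,0,0]

```text
time_s: 3.2
tcp_pos: [0.5352, -0.0014, 0.4047]
ee_rot: [[-0.001, -1.0, -0.0], [-1.0, 0.001, -0.0], [0.0, 0.0, -1.0]]
wrist_force: [0.7, -0.6, 0.2]
gripper_width: 1.0
gripper_force: 0.0
```

jog_arm:
  increments:
    - [1,0,0,0]
    - [1,0,0,0]
    - [1,0,0,0]
    - [0,0,0,0]

```text
time_s: 3.6
tcp_pos: [0.5349, -0.0622, 0.4046]
ee_rot: [[-0.004, -1.0, -0.001], [-1.0, 0.004, -0.0], [0.0, 0.001, -1.0]]
wrist_force: [-0.3, -0.6, 0.3]
gripper_width: 1.0
gripper_force: 0.0
```

```bash
python3 -c "
from h import *
s=sense();print(s['time_s'],s['tcp_pos'])
b=shot('b',['wrist','side','scene'])
import pickle;a=pickle.load(open('a.pkl','rb'))
cv2.imwrite('pics/ab.png',cv2.resize(np.vstack([a[0]['img'],b[0]['img']]),None,fx=.75,fy=.75))"
```

```text
3.6 [ 0.53490159 -0.06218302  0.40455785]
b wrist tile 0.58 365 402 2 (np.int64(370), np.int64(454), np.int64(0), np.int64(6))
b side tile 0.92 2468 473 297 (np.int64(441), np.int64(508), np.int64(270), np.int64(323))
b side tile 0.56 631 373 231 (np.int64(346), np.int64(403), np.int64(218), np.int64(249))
b side tile 0.5 497 342 162 (np.int64(328), np.int64(357), np.int64(152), np.int64(173))
b side rack_tile 0.79 872 217 163 (np.int64(193), np.int64(242), np.int64(149), np.int64(177))
b side rack_tile 0.68 1223 192 205 (np.int64(166), np.int64(219), np.int64(188), np.int64(223))
b side rack_tile 0.66 480 267 166 (np.int64(249), np.int64(288), np.int64(160), np.int64(174))
b scene tile 0.98 556 261 146 (np.int64(245), np.int64(277), np.int64(133), np.int64(160))
b scene tile 0.72 898 267 178 (np.int64(250), np.int64(287), np.int64(159), np.int64(198))
b scene tile 0.62 885 204 183 (np.int64(187), np.int64(223), np.int64(166), np.int64(201))
b scene tile 0.42 258 228 203 (np.int64(221), np.int64(236), np.int64(193), np.int64(213))
b scene rack_tile 0.84 1184 367 210 (np.int64(349), np.int64(385), np.int64(188), np.int64(233))
b scene rack_tile 0.75 1294 443 253 (np.int64(423), np.int64(464), np.int64(236), np.int64(272))
b scene rack_tile 0.6 1009 423 200 (np.int64(406), np.int64(441), np.int64(183), np.int64(216))
b scene rack_tile 0.48 257 247 224 (np.int64(239), np.int64(257), np.int64(216), np.int64(233))
```

View pics/ab.png

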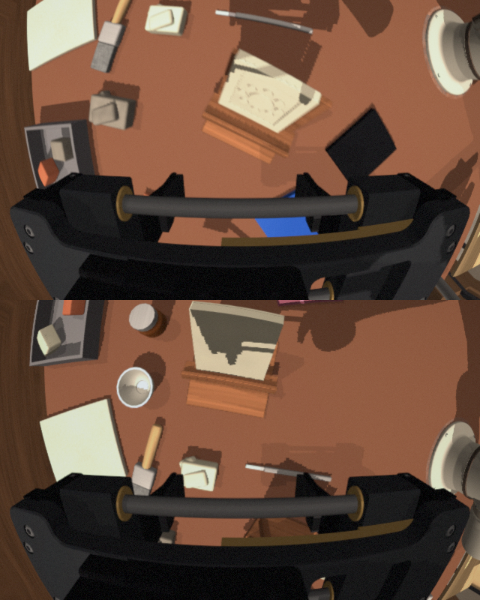

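Upper half: the rack_tile with its rosette at (275,88), its front facing lower-left. Lower half: the plain-backed tile on the easel at (238,340), off-white and not orange or pink, so it is the right one. I'll take one more wrist view of it, then fit both poses.

jog_arm:
  increments:
    - [1,0,0,0]
    - [1,0,0,0]
    - [1,0,0,0]
    - [0.5,0,0,0]
    - [0,0,0,0]

```text
time_s: 4.55
tcp_pos: [0.535, -0.1306, 0.4046]
ee_rot: [[-0.001, -1.0, -0.0], [-1.0, 0.001, -0.0], [0.0, 0.0, -1.0]]
wrist_force: [-0.3, 0.1, -0.0]
gripper_width: 1.006
gripper_force: 0.0
```

```bash
cat > fit.py <<'E'
from h import *
from scipy.optimize import minimize
def iou(p,obs,f=4):
    tot=0
    for v,m,occ in obs:
        hull=cv2.convexHull((proj(v,corners(*p))*16).astype(np.int32)) 
        g=np.zeros((400,640),np.uint8);cv2.fillConvexPoly(g,hull,255,cv2.LINE_AA,4)
        g=g/255.; tot+=np.minimum(g,m).sum()/np.maximum(g,m).sum()
    return -tot/len(obs)
def fit(p0,obs,lean=False):
    best=None
    for dy in(-15,0,15):
        p=np.array(p0,float);p[3]+=dy
        S=np.vstack([p]+[p+np.eye(len(p))[i]*s for i,s in enumerate([.015,.015,.01,8,3][:len(p)])])
        q=minimize(iou,p,args=(obs,),method='Nelder-Mead',options=dict(initial_simplex=S,xatol=1e-4,fatol=1e-5,maxiter=600))
        if best is None or q.fun<best.fun: best=q
    return np.round(best.x,4),best.fun,[round(-iou(best.x,[o]),3) for o in obs]
def pick(v,cls,x,y):
    c=[m for o in cls for q,m in v['masks'][o] if m[y-4:y+5,x-4:x+5].any()]
    return (v,c[0].astype(float),0)
E
python3 - <<'E'
from fit import *
c=shot('c',['wrist']);A=pickle.load(open('a.pkl','rb'));B=pickle.load(open('b.pkl','rb'))
pickle.dump(c,open('c.pkl','wb'))
print(sense()['joints'],sense()['tcp_pos'])
R=[pick(A[0],['rack_tile'],353,122),pick(B[2],['rack_tile'],367,205)]
print(fit([.455,.135,.09,63],R),fit([.455,.135,.09,63],R[:1]),fit([.455,.135,.09,63,30],R))
T=[pick(A[1],['tile'],268,175)]
print(fit([.55,-.2,.09,83],T))
cv2.imwrite('pics/c2.png',cv2.resize(np.hstack([c[0]['img'][:260,200:520]]),None,fx=2,fy=2))
E
```

```text
c wrist tile 0.78 4943 409 25 (np.int64(358), np.int64(462), np.int64(0), np.int64(58))
c wrist tile 0.7 8143 312 122 (np.int64(252), np.int64(380), np.int64(80), np.int64(167))
c wrist tile 0.55 1733 210 11 (np.int64(166), np.int64(249), np.int64(0), np.int64(32))
[ 3.27268988e+00  1.47929801e+01 -1.01295785e+01 -9.32905264e-03
 -6.50728192e+01 -3.24159328e+00] [ 0.53501724 -0.12944961  0.40474709]
(array([ 0.455 ,  0.1392,  0.0881, 63.8792]), np.float64(-0.948830446206204), [np.float64(0.977), np.float64(0.92)]) (array([ 0.4553,  0.1391,  0.0869, 63.3903]), np.float64(-0.9801840688083991), [np.float64(0.98)]) (array([ 0.4551,  0.1391,  0.0891, 64.012 , 29.6231]), np.float64(-0.9496196776879449), [np.float64(0.976), np.float64(0.923)])
(array([ 5.27700e-01, -2.07800e-01,  6.29000e-02,  7.98448e+01]), np.float64(-0.9663017296517564), [np.float64(0.966)])
```

View pics/c2.png

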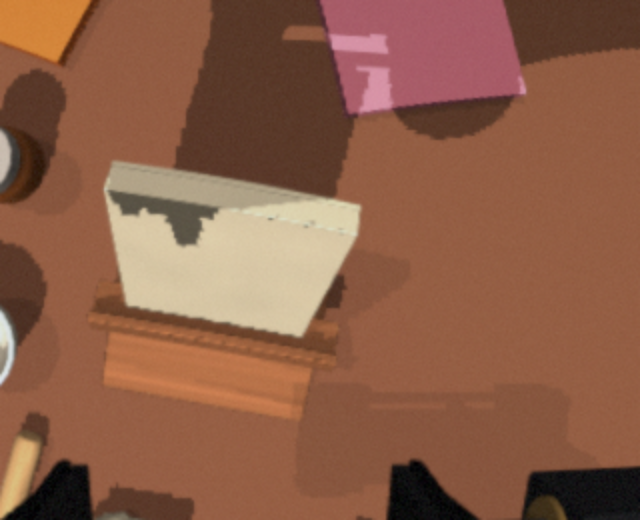

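The close crop shows the plain off-white tile back, with its top edge running from (110,165) to (358,205), standing on the easel. The pink one lies on the table behind it. This is the right tile.

Run:
```python
from fit import *
A=pickle.load(open('a.pkl','rb'));C=pickle.load(open('c.pkl','rb'))
T=[pick(C[0],['tile'],312,122),pick(A[1],['tile'],268,175)]
for o in (T,T[:1]): print(fit([.54,-.2,.089,80],o))
q=fit([.54,-.2,.089,80,30],T);print(q)
print(sense()['ee_rot'].round(3).tolist())
```

```text
(array([ 0.5417, -0.191 ,  0.0887, 79.6224]), np.float64(-0.9616874352174243), [np.float64(0.976), np.float64(0.948)])
(array([ 0.5419, -0.1908,  0.0871, 79.2097]), np.float64(-0.9781735364147295), [np.float64(0.978)])
(array([ 0.5417, -0.191 ,  0.089 , 79.744 , 29.5877]), np.float64(-0.962833096219369), [np.float64(0.975), np.float64(0.95)])
[[0.0, -1.0, 0.0], [-1.0, -0.0, 0.0], [-0.0, -0.0, -1.0]]
```

jog_arm:
  increments:
    - [0,0,0,1]
    - [0,0,0,1]
    - [0,0,0,1]
    - [0,0,0,1]
    - [0,0,0,1]
    - [0,0,0,1]
    - [0,0,0,1]
    - [0,0,0,1]
    - [0,0,0,1]
    - [0,0,0,1]

```text
time_s: 5.7
tcp_pos: [0.535, -0.1291, 0.4048]
ee_rot: [[-0.719, -0.695, 0.0], [-0.695, 0.719, 0.0], [-0.0, -0.0, -1.0]]
wrist_force: [0.0, 0.4, 0.3]
gripper_width: 0.997
gripper_force: 0.0
```

jog_arm:
  increments:
    - [0,0,0,1]
    - [0,0,0,1]
    - [0,0,0,1]
    - [0,0,0,1]
    - [0,0,0,1]
    - [0,0,0,1]
    - [0,0,0,1]
    - [0,0,0,1]
    - [0,0,0,1]
    - [0,0,0,1]

```text
time_s: 6.7
tcp_pos: [0.535, -0.1291, 0.4048]
ee_rot: [[-1.0, 0.031, 0.0], [0.031, 1.0, 0.0], [-0.0, 0.0, -1.0]]
wrist_force: [-0.0, 0.4, -0.3]
gripper_width: 0.998
gripper_force: 0.0
```

jog_arm:
  increments:
    - [0,0,0,0.95]
    - [0,0,0,0.95]
    - [0,0,0,0]
    - [0,0,0,0]

```text
time_s: 7.1
tcp_pos: [0.535, -0.1294, 0.4048]
ee_rot: [[-0.984, 0.178, 0.0], [0.178, 0.984, 0.0], [-0.0, 0.0, -1.0]]
wrist_force: [0.0, 0.2, 0.1]
gripper_width: 1.001
gripper_force: 0.0
```

```bash
cat > to.py <<'E'
from h import *
import sys
x,y,z,yaw=map(float,sys.argv[1:5]);s=sense();R=s['ee_rot'];d=R.T@(np.array([x,y,z])-s['tcp_pos'])
cy=np.degrees(np.arctan2(R[1,1],R[0,1]));print('t',s['time_s'],'tcp',s['tcp_pos'].round(4),'tooly',round(cy,2),'j',np.round(s['joints'],1))
print('units xyz',(d/.02).round(2),'turn',round(-np.radians((yaw-cy+180)%360-180)/.08,2))
E
python3 to.py .5383 -.2097 .288 79.6
```

```text
t 7.1 tcp [ 0.535  -0.1294  0.4048] tooly 79.76 j [   3.3   14.8  -10.1   -0.   -65.1 -103.5]
units xyz [-0.87 -3.92  5.84] turn 0.04
```

jog_arm:
  increments:
    - [-0.22,-0.98,0,0]
    - [-0.22,-0.98,0,0]
    - [-0.22,-0.98,0.5,0]
    - [-0.21,-0.98,1,0]
    - [0,0,1,0]
    - [0,0,1,0]
    - [0,0,1,0]
    - [0,0,0.7,0]
    - [0,0,0.64,0]
    - [0,0,0,0]

```text
time_s: 8.1
tcp_pos: [0.5375, -0.21, 0.2861]
ee_rot: [[-0.984, 0.18, -0.004], [0.18, 0.984, 0.001], [0.004, 0.0, -1.0]]
wrist_force: [-0.0, 0.4, -0.1]
gripper_width: 0.999
gripper_force: 0.0
```

```bash
python3 to.py .5383 -.2097 .288 79.6; python3 -c "
from h import *
v=shot('d',['wrist','scene'])
a=v[0]['img'];b=cv2.resize(v[1]['img'][110:240,180:388],(640,400))
cv2.imwrite('pics/d2.png',cv2.resize(np.vstack([a,b]),None,fx=.75,fy=.75))"
```

```text
t 8.1 tcp [ 0.5375 -0.21    0.2861] tooly 79.65 j [ -5.3  23.8 -15.4  -0.  -51.  -95.1]
units xyz [-0.03  0.02 -0.09] turn 0.01
d wrist tile 0.97 12796 338 225 (np.int64(284), np.int64(395), np.int64(152), np.int64(327))
d wrist tile 0.94 12725 161 106 (np.int64(97), np.int64(228), np.int64(24), np.int64(187))
d wrist tile 0.91 369 226 317 (np.int64(211), np.int64(241), np.int64(309), np.int64(324))
d scene tile 0.59 833 204 183 (np.int64(188), np.int64(222), np.int64(166), np.int64(200))
d scene tile 0.58 156 266 147 (np.int64(244), np.int64(283), np.int64(137), np.int64(158))
d scene tile 0.56 732 268 179 (np.int64(250), np.int64(287), np.int64(153), np.int64(197))
d scene rack_tile 0.96 980 423 200 (np.int64(406), np.int64(441), np.int64(184), np.int64(216))
d scene rack_tile 0.66 1220 442 253 (np.int64(423), np.int64(463), np.int64(237), np.int64(270))
d scene rack_tile 0.59 1212 367 211 (np.int64(349), np.int64(385), np.int64(189), np.int64(234))
```

View pics/d2.png

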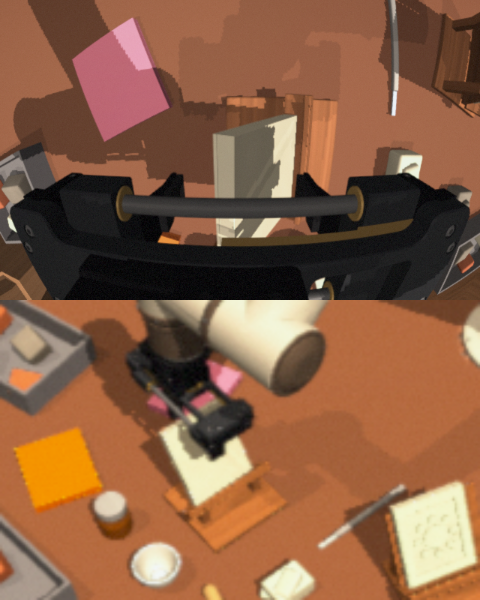

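Wrist view (upper half): the tile is between the fingers, with the left pad at (172,195), the right at (312,195) and the tile edge at (215–295,130). The straddle is right. Next I narrow the fingers and drag the tile upright.

jog_arm:
  increments:
    - [0,0,0,0]
    - [0,0,0,0]
    - [0,0,0,0]
    - [0,0.2,0,0]
    - [0,0.2,0,0]
    - [0,0.2,0,0]
    - [0,0.2,0,0]
    - [0,0.2,0,0]
  grip: 42

```text
time_s: 9.2
tcp_pos: [0.5417, -0.1903, 0.2882]
ee_rot: [[-0.984, 0.18, 0.001], [0.18, 0.984, -0.0], [-0.001, -0.0, -1.0]]
wrist_force: [-0.2, -0.3, -0.2]
gripper_width: 0.495
gripper_force: 0.6
```

jog_arm:
  increments:
    - [0,0.2,0,0]
    - [0,0.2,0,0]
    - [0,0.2,0,0]
    - [0,0.2,0,0]
    - [0,0.2,0,0]
  grip: 36

```text
time_s: 9.7
tcp_pos: [0.5452, -0.1704, 0.2878]
ee_rot: [[-0.984, 0.18, -0.0], [0.18, 0.984, 0.0], [0.0, 0.0, -1.0]]
wrist_force: [0.1, -0.5, -0.1]
gripper_width: 0.417
gripper_force: 0.2
```

jog_arm:
  increments:
    - [0,0.15,0,0]
    - [0,0.15,0,0]
    - [0,0.1,0,0]
    - [0,0,0,0]
  grip: 22

```text
time_s: 10.1
tcp_pos: [0.5467, -0.1628, 0.2879]
ee_rot: [[-0.984, 0.18, -0.0], [0.18, 0.984, 0.0], [0.0, 0.0, -1.0]]
wrist_force: [0.1, -0.6, -0.4]
gripper_width: 0.262
gripper_force: 0.1
```

jog_arm:
  increments:
    - [0,0,0,0]
    - [0,0,0,0]
    - [0,0,-0.05,0]
    - [0,0,-0.1,0]
    - [0,0,0,0]
  grip: 0

```text
time_s: 10.6
tcp_pos: [0.5465, -0.1631, 0.2909]
ee_rot: [[-0.984, 0.18, -0.0], [0.18, 0.984, 0.0], [0.0, -0.0, -1.0]]
wrist_force: [1.1, -0.7, -2.2]
gripper_width: 0.158
gripper_force: 30.0
```

```bash
python3 to.py .5383 -.2097 .288 79.6; python3 -c "
from h import *
v=shot('e',['wrist','scene','side'])
a=v[0]['img'];b=cv2.resize(v[1]['img'][110:240,180:388],(640,400));c=cv2.resize(v[2]['img'][140:270,280:488],(640,400))
cv2.imwrite('pics/e2.png',cv2.resize(np.vstack([a,b,c]),None,fx=.5,fy=.5))"
```

```text
t 10.6 tcp [ 0.5465 -0.1631  0.2909] tooly 79.61 j [  -0.3   22.9  -16.1   -0.   -51.  -100. ]
units xyz [-0.02 -2.37  0.14] turn 0.0
e wrist tile 0.97 10419 123 110 (np.int64(68), np.int64(183), np.int64(33), np.int64(186))
e wrist tile 0.93 4672 319 226 (np.int64(301), np.int64(338), np.int64(150), np.int64(316))
e wrist tile 0.78 1233 149 299 (np.int64(124), np.int64(182), np.int64(279), np.int64(315))
e wrist rack_tile 0.67 530 633 77 (np.int64(609), np.int64(639), np.int64(33), np.int64(129))
e scene tile 0.81 857 204 183 (np.int64(187), np.int64(223), np.int64(167), np.int64(200))
e scene tile 0.62 377 267 183 (np.int64(258), np.int64(279), np.int64(170), np.int64(197))
e scene tile 0.4 66 260 151 (np.int64(245), np.int64(284), np.int64(141), np.int64(159))
e scene rack_tile 0.95 929 423 200 (np.int64(407), np.int64(440), np.int64(184), np.int64(216))
e scene rack_tile 0.87 1232 367 211 (np.int64(348), np.int64(386), np.int64(189), np.int64(234))
e scene rack_tile 0.65 1235 443 253 (np.int64(423), np.int64(463), np.int64(237), np.int64(270))
e side tile 0.9 2525 472 296 (np.int64(441), np.int64(507), np.int64(270), np.int64(323))
e side tile 0.8 3121 368 333 (np.int64(330), np.int64(407), np.int64(298), np.int64(371))
e side tile 0.73 962 359 226 (np.int64(345), np.int64(386), np.int64(203), np.int64(247))
e side rack_tile 0.88 1252 191 205 (np.int64(165), np.int64(219), np.int64(187), np.int64(223))
e side rack_tile 0.58 407 267 167 (np.int64(250), np.int64(287), np.int64(161), np.int64(174))
```

View pics/e2.png

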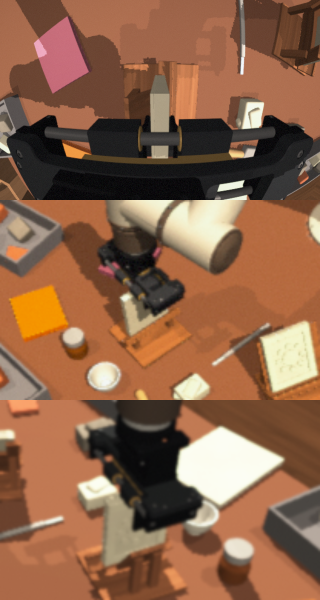

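The scene crop shows the tile upright in the grip, opening 13.7 mm, about 30 N. Next: lift, then turn it over by yaw while travelling.

jog_arm:
  increments:
    - [0,0,-0.3,0]
    - [0,0,-0.6,0]
    - [0,0,-0.8,0]
    - [0,0,-0.8,0]
    - [0,0,-0.8,0]
    - [0,0,-0.8,0]
    - [0,0,-0.5,-0.5]
    - [0,0,0,-1]
    - [0,0,0,-1]
    - [0,0,0,-1]

```text
time_s: 12.05
tcp_pos: [0.5465, -0.163, 0.3844]
ee_rot: [[-0.995, -0.102, 0.002], [-0.102, 0.995, -0.0], [-0.002, -0.0, -1.0]]
wrist_force: [0.0, 0.2, -1.7]
gripper_width: 0.157
gripper_force: 30.0
```

jog_arm:
  increments:
    - [0,0,0,-1]
    - [0,0,0,-1]
    - [0,0,0,-1]
    - [0,0,0,-1]
    - [0,0,0,-1]
    - [0,0,0,-1]
    - [0,0,0,-1]
    - [0,0,0,-1]
    - [0,0,0,-1]
    - [0,0,0,-1]

```text
time_s: 13.05
tcp_pos: [0.5465, -0.163, 0.3842]
ee_rot: [[-0.62, -0.785, 0.001], [-0.785, 0.62, -0.0], [-0.001, -0.001, -1.0]]
wrist_force: [-0.6, -0.2, -2.7]
gripper_width: 0.156
gripper_force: 30.0
```

jog_arm:
  increments:
    - [0,0,0,-1]
    - [0,0,0,-1]
    - [0,0,0,-1]
    - [0,0,0,-1]
    - [0,0,0,-1]
    - [0,0,0,-1]
    - [0,0,0,-1]
    - [0,0,0,-1]
    - [0,0,0,-1]
    - [0,0,0,-1]

```text
time_s: 14.05
tcp_pos: [0.5465, -0.163, 0.3842]
ee_rot: [[0.131, -0.991, 0.001], [-0.991, -0.131, -0.0], [0.0, -0.001, -1.0]]
wrist_force: [0.4, 0.1, -3.4]
gripper_width: 0.157
gripper_force: 30.0
```

jog_arm:
  increments:
    - [0,0,0,-1]
    - [0,0,0,-1]
    - [0,0,0,-1]
    - [0,0,0,-1]
    - [0,0,0,-1]
    - [0,0,0,-1]
    - [0,0,0,-1]
    - [0,0,0,-1]
    - [0,0,0,-1]
    - [0,0,0,-1]

```text
time_s: 15.05
tcp_pos: [0.5465, -0.163, 0.3842]
ee_rot: [[0.802, -0.597, 0.001], [-0.597, -0.802, -0.0], [0.001, -0.001, -1.0]]
wrist_force: [0.2, -0.3, -2.9]
gripper_width: 0.16
gripper_force: 30.0
```

```bash
python3 -c "
import numpy as np
h=np.array([.4415,.8973]);c=np.array([.4552,.1392]);print(c+.042*h, c+.12*h)"; python3 to.py .4738 .1769 .385 243.8
```

```text
[0.473743  0.1768866] [0.50818  0.246876]
t 15.05 tcp [ 0.5465 -0.163   0.3842] tooly -126.64 j [ -0.3  17.6  -9.2   0.  -63.1  53.7]
units xyz [-13.06 -11.47  -0.05] turn -2.28
```

jog_arm:
  increments:
    - [0,0,-0.6,-0.76]
    - [0,0,-0.6,-0.76]
    - [0,0,-0.6,-0.76]
    - [0,0,0,0]

```text
time_s: 15.45
tcp_pos: [0.5468, -0.1631, 0.422]
ee_rot: [[0.896, -0.444, 0.006], [-0.444, -0.896, -0.001], [0.005, -0.002, -1.0]]
wrist_force: [0.5, 0.3, -1.9]
gripper_width: 0.158
gripper_force: 30.0
```

```bash
python3 to.py .4738 .1769 .42 243.8
```

```text
t 15.45 tcp [ 0.5468 -0.1631  0.422 ] tooly -116.37 j [ -0.3  16.   -5.9   0.1 -67.8  63.9]
units xyz [-10.82 -13.61   0.07] turn -0.04
```

jog_arm:
  increments:
    - [-0.5,-0.6,0,0]
    - [-0.8,-1,0,0]
    - [-0.8,-1,0,0]
    - [-0.8,-1,0,0]
    - [-0.8,-1,0,0]
    - [-0.8,-1,0,0]
    - [-0.8,-1,0,0]
    - [-0.8,-1,0,0]
    - [-0.8,-1,0,0]
    - [-0.8,-1,0,0]

```text
time_s: 16.45
tcp_pos: [0.4929, 0.0787, 0.4186]
ee_rot: [[0.895, -0.445, -0.001], [-0.445, -0.895, 0.0], [-0.001, 0.0, -1.0]]
wrist_force: [-0.9, 0.4, -1.8]
gripper_width: 0.161
gripper_force: 30.0
```

jog_arm:
  increments:
    - [-0.8,-1,0,0]
    - [-0.8,-1,0,0]
    - [-0.8,-1,0,0]
    - [-0.72,-1,0,-0.04]
    - [0,0,0,0]
    - [0,0,0,0]

```text
time_s: 17.05
tcp_pos: [0.4729, 0.1773, 0.4185]
ee_rot: [[0.898, -0.441, -0.001], [-0.441, -0.898, -0.001], [-0.001, 0.001, -1.0]]
wrist_force: [0.3, 0.2, -2.0]
gripper_width: 0.159
gripper_force: 30.0
```

```bash
python3 to.py .4738 .1769 .385 243.8; python3 -c "
from h import *
v=shot('f',['wrist','side','scene'])
a=v[0]['img'];b=cv2.resize(v[2]['img'][130:260,280:488],(640,400))
cv2.imwrite('pics/f2.png',cv2.resize(np.vstack([a,b]),None,fx=.75,fy=.75))"
```

```text
t 17.05 tcp [0.4729 0.1773 0.4185] tooly -116.16 j [ 39.    9.7 -14.7  -0.  -65.6  24.9]
units xyz [ 0.05 -0.    1.68] turn 0.01
f wrist tile 0.9 2503 599 78 (np.int64(573), np.int64(624), np.int64(37), np.int64(122))
f wrist tile 0.64 4710 319 225 (np.int64(301), np.int64(338), np.int64(149), np.int64(316))
f wrist tile 0.64 1644 149 118 (np.int64(129), np.int64(170), np.int64(94), np.int64(143))
f wrist rack_tile 0.69 6860 369 184 (np.int64(325), np.int64(408), np.int64(134), np.int64(238))
f wrist rack_tile 0.32 6463 514 33 (np.int64(461), np.int64(571), np.int64(0), np.int64(77))
f side tile 0.83 2952 368 333 (np.int64(331), np.int64(406), np.int64(299), np.int64(370))
f side tile 0.75 2541 473 296 (np.int64(440), np.int64(508), np.int64(270), np.int64(323))
f side tile 0.64 1289 264 122 (np.int64(241), np.int64(285), np.int64(95), np.int64(140))
f side tile 0.34 450 268 167 (np.int64(250), np.int64(288), np.int64(160), np.int64(174))
f side rack_tile 0.94 1212 192 204 (np.int64(166), np.int64(219), np.int64(187), np.int64(222))
f side rack_tile 0.85 813 217 163 (np.int64(194), np.int64(241), np.int64(150), np.int64(177))
f side rack_tile 0.58 458 267 166 (np.int64(249), np.int64(288), np.int64(160), np.int64(174))
f scene tile 0.86 486 369 199 (np.int64(360), np.int64(383), np.int64(183), np.int64(213))
f scene tile 0.74 810 264 149 (np.int64(244), np.int64(284), np.int64(133), np.int64(166))
f scene tile 0.58 923 204 183 (np.int64(186), np.int64(223), np.int64(166), np.int64(201))
f scene rack_tile 0.84 942 424 201 (np.int64(408), np.int64(442), np.int64(184), np.int64(216))
f scene rack_tile 0.8 1253 443 253 (np.int64(423), np.int64(464), np.int64(237), np.int64(270))
f scene rack_tile 0.71 817 365 216 (np.int64(349), np.int64(386), np.int64(195), np.int64(234))
```

View pics/f2.png

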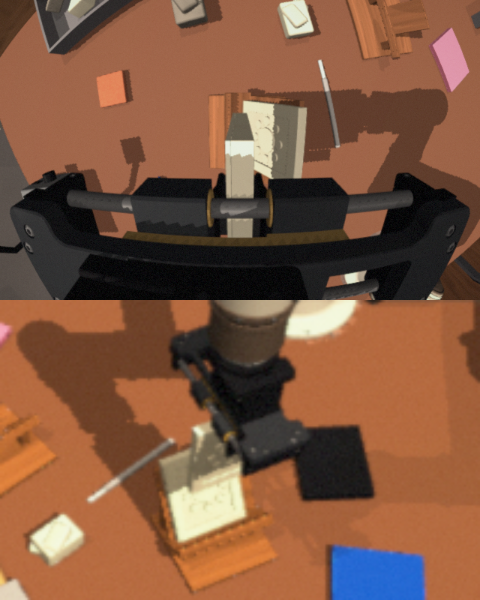

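```bash
cat > ov.py <<'E'
from fit import *
F=pickle.load(open('f.pkl','rb'));v=F[0]
A=pickle.load(open('a.pkl','rb'));B=pickle.load(open('b.pkl','rb'))
s=sense();R=s['ee_rot'];p=s['tcp_pos'];print(p)
C=corners(.4552,.1392,.0885,63.8)
H=[]
for d in(-.007,.007):
    for x in(-.05,.05):
        for z in(.247,.127): H.append(p+R@[x,d,z])
im=v['img'][120:250,270:430];k=5;im=cv2.resize(im,None,fx=k,fy=k,interpolation=cv2.INTER_CUBIC)[:600]
for P,col in((C,(0,0,255)),(H,(255,0,255))):
    for q in proj(v,np.array(P)): 
        a=((q-[270,120]+.5)*k).astype(int);cv2.drawMarker(im,tuple(int(t) for t in a),col,cv2.MARKER_CROSS,14,1)
cv2.imwrite('pics/ov.png',im)
print('rack',proj(v,C).round(1).tolist());print('held',proj(v,np.array(H)).round(1).tolist())
g=cv2.cvtColor(v['img'],cv2.COLOR_BGR2GRAY).astype(int)
print(g[140:200,312:328:5].tolist())
E
python3 ov.py
```

```text
[0.4736821  0.1764178  0.41897061]
rack [[334.1, 134.2], [408.8, 143.7], [333.2, 215.4], [400.6, 250.1], [323.9, 134.6], [397.3, 144.0], [323.5, 217.2], [389.8, 253.6]]
held [[310.2, 269.0], [304.0, 380.8], [309.3, 145.9], [298.2, 180.6], [327.2, 269.0], [332.3, 380.9], [328.5, 146.0], [338.3, 180.7]]
[[87, 99, 108, 225], [85, 113, 110, 224], [86, 116, 109, 224], [89, 108, 110, 225], [89, 98, 109, 226], [86, 95, 111, 225], [86, 104, 108, 225], [85, 111, 112, 225], [86, 104, 109, 224], [87, 95, 109, 222], [93, 96, 100, 170], [97, 96, 94, 117], [98, 93, 93, 95], [102, 94, 93, 92], [103, 94, 94, 93], [97, 93, 92, 90], [100, 92, 93, 90], [97, 93, 92, 95], [94, 97, 92, 93], [92, 94, 92, 97], [92, 94, 94, 92], [92, 94, 93, 93], [90, 95, 94, 93], [92, 93, 92, 92], [92, 96, 92, 92], [93, 91, 92, 93], [91, 90, 92, 90], [92, 92, 90, 91], [89, 91, 93, 90], [88, 90, 93, 91], [92, 95, 93, 90], [90, 91, 92, 90], [91, 93, 91, 94], [90, 91, 94, 93], [94, 93, 92, 93], [91, 95, 92, 92], [93, 95, 93, 94], [94, 94, 92, 92], [94, 93, 92, 95], [92, 93, 93, 93], [93, 94, 93, 92], [95, 95, 91, 94], [93, 89, 94, 96], [90, 94, 92, 93], [91, 94, 91, 93], [96, 96, 94, 91], [102, 106, 101, 105], [174, 176, 174, 177], [225, 224, 224, 224], [235, 233, 235, 234], [236, 233, 234, 235], [236, 236, 235, 234], [235, 233, 235, 236], [235, 234, 235, 235], [235, 237, 235, 236], [234, 235, 236, 235], [234, 235, 235, 235], [235, 234, 236, 235], [234, 236, 235, 235], [236, 236, 235, 236]]
```

View pics/ov.png

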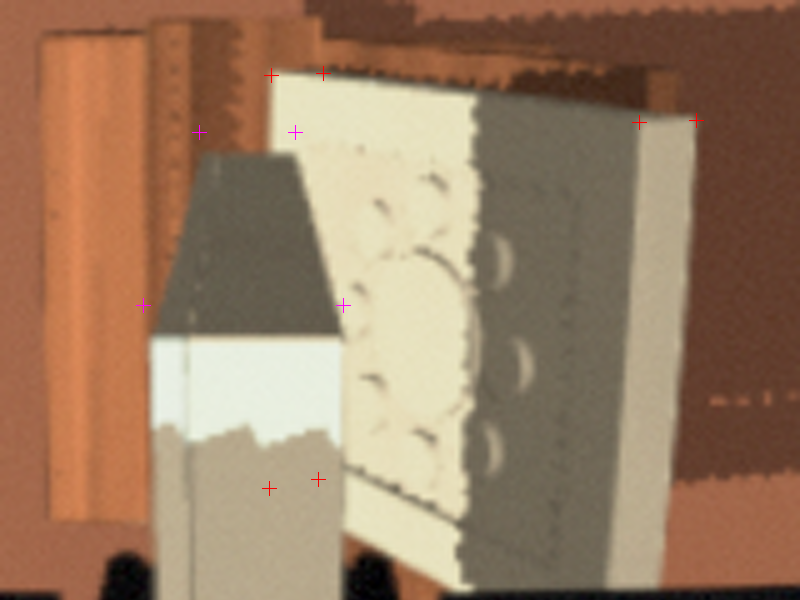

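The overlay shows the rack tile fit within about 1.5 px. The held tile's near end is at row 187 against 180.6 predicted, so it sits a few mm toward tool −x in the grip. I'll solve for that offset.

```bash
cat > al.py <<'E'
from fit import *
from scipy.optimize import least_squares
v=pickle.load(open('f.pkl','rb'))[0]; s=sense();R,p=s['ee_rot'],s['tcp_pos']
m=np.array([[309.9,150.3],[328.7,150.3],[299.5,186.7],[338.1,186.7]])
def held(q):
    x0,y0,z0,a=q;o=[]
    for zz in(.06,-.06):
        for d in(-.007,.007): o.append(p+R@[x0+.05*np.cos(a)-zz*np.sin(a),y0+d,z0+zz*np.cos(a)+.05*np.sin(a)])
    return np.array(o)
for fixa in(1,0):
    q=least_squares(lambda q:(proj(v,held([q[0],q[1],q[2],0 if fixa else q[3]]))-m).ravel(),[0,0,.187,0],x_scale=[.01,.01,.01,.05]);print('x0,y0,z0 mm, a deg',(q.x[:3]*1e3).round(2),np.degrees(q.x[3]).round(2),'rms',np.sqrt(q.cost/4).round(2))
# rack corners: front-bottom, front-top, rear-top on w- side
mr=np.array([[323.7,133.5],[397.4,142.0],[408.3,143.1]])
f=lambda q:(proj(v,corners(q[0],q[1],.0885,q[2]*100)[[4,5,1]])-mr).ravel()
q2=least_squares(f,[.4552,.1392,.638]);print('rack',q2.x,q2.cost)
f2=lambda q:(proj(v,corners(q[0],q[1],.0885,63.8)[[4,5,1]])-mr).ravel()
q3=least_squares(f2,[.4552,.1392]);print('rack fixed yaw',q3.x,q3.cost)
for c in ([.4552,.1392],q3.x,q2.x[:2]): print('rack centre in tool x,y mm',(R.T@(np.r_[c,0]-p)*1e3).round(2)[:2])
E
python3 al.py
```

```text
x0,y0,z0 mm, a deg [ -3.56   0.21 192.49] 0.0 rms 0.29
x0,y0,z0 mm, a deg [ -3.31   0.21 190.19] 0.29 rms 0.07
rack [0.45651661 0.13909745 0.63483902] 0.5211140398867544
rack fixed yaw [0.45631691 0.13888889] 0.5611443515637032
rack centre in tool x,y mm [-0.12 41.56]
rack centre in tool x,y mm [ 1.02 41.35]
rack centre in tool x,y mm [ 1.11 41.07]
```

jog_arm:
  increments:
    - [0.22,-0.04,0.4,0]
    - [0,0,0.8,0]
    - [0,0,0.8,0]
    - [0,0,0.8,0]
    - [0,0,0.8,0]
    - [0,0,0.7,0]
    - [0,0,0.5,0]
    - [0,0,0.3,0]
    - [0,0,0.2,0]
    - [0,0,0,0]

```text
time_s: 18.5
tcp_pos: [0.478, 0.1756, 0.3127]
ee_rot: [[0.897, -0.441, -0.0], [-0.441, -0.897, -0.0], [-0.0, 0.0, -1.0]]
wrist_force: [-0.1, 1.1, -2.6]
gripper_width: 0.161
gripper_force: 30.0
```

jog_arm:
  increments:
    - [0,0,0.1,0]
    - [0,0,0.1,0]
    - [0,0,0.1,0]
    - [0,0,0,0]

```text
time_s: 18.9
tcp_pos: [0.4778, 0.1756, 0.3068]
ee_rot: [[0.897, -0.441, -0.0], [-0.441, -0.897, -0.0], [-0.0, 0.0, -1.0]]
wrist_force: [0.7, -0.5, -2.8]
gripper_width: 0.157
gripper_force: 30.0
```

jog_arm:
  increments:
    - [0,0,0.1,0]
    - [0,0,0.1,0]
    - [0,0,0,0]

```text
time_s: 19.2
tcp_pos: [0.4778, 0.1755, 0.3026]
ee_rot: [[0.897, -0.442, -0.001], [-0.442, -0.897, -0.0], [-0.0, 0.001, -1.0]]
wrist_force: [0.5, -0.3, -3.1]
gripper_width: 0.158
gripper_force: 30.0
```

jog_arm:
  increments:
    - [0,0,0.1,0]
    - [0,0,0,0]

```text
time_s: 19.4
tcp_pos: [0.4778, 0.1755, 0.3007]
ee_rot: [[0.897, -0.442, -0.001], [-0.442, -0.897, -0.0], [-0.0, 0.0, -1.0]]
wrist_force: [0.3, -0.5, -3.4]
gripper_width: 0.157
gripper_force: 30.0
```

jog_arm:
  increments:
    - [0,0,0.06,0]
    - [0,0,0,0]

```text
time_s: 19.6
tcp_pos: [0.4779, 0.1756, 0.2996]
ee_rot: [[0.897, -0.441, -0.0], [-0.441, -0.897, -0.0], [-0.0, 0.0, -1.0]]
wrist_force: [-0.4, -0.1, -3.0]
gripper_width: 0.159
gripper_force: 30.0
```

jog_arm:
  increments:
    - [0,0,0.06,0]
    - [0,0,0,0]

```text
time_s: 19.8
tcp_pos: [0.4778, 0.1756, 0.2984]
ee_rot: [[0.897, -0.441, -0.0], [-0.441, -0.897, -0.0], [-0.0, 0.0, -1.0]]
wrist_force: [-0.2, -0.5, -2.7]
gripper_width: 0.157
gripper_force: 30.0
```

jog_arm:
  increments:
    - [0,0,0.06,0]
    - [0,0,0.06,0]
    - [0,0,0,0]

```text
time_s: 20.1
tcp_pos: [0.4779, 0.1756, 0.296]
ee_rot: [[0.897, -0.441, -0.0], [-0.441, -0.897, -0.0], [-0.0, 0.0, -1.0]]
wrist_force: [-0.0, -0.4, -2.0]
gripper_width: 0.158
gripper_force: 30.0
```

jog_arm:
  increments:
    - [0,0,0.06,0]
    - [0,0,0,0]

```text
time_s: 20.3
tcp_pos: [0.4779, 0.1756, 0.2958]
ee_rot: [[0.897, -0.441, 0.0], [-0.441, -0.897, -0.0], [0.0, 0.0, -1.0]]
wrist_force: [-1.9, -0.5, 3.9]
gripper_width: 0.159
gripper_force: 30.0
```

Contact with the ledge: Fz jumped from −2.7 to +3.9. Next: ease the fingers open, raise the tips, then lay the tile back with the rear finger.

jog_arm:
  increments:
    - [0,0,0,0]
    - [0,0,0,0]
    - [0,0,-0.1,0]
    - [0,0,-0.2,0]
    - [0,0,-0.25,0]
    - [0,0,-0.25,0]
    - [0,0,-0.25,0]
  grip: 24

```text
time_s: 21.0
tcp_pos: [0.4779, 0.1756, 0.3166]
ee_rot: [[0.897, -0.441, 0.0], [-0.441, -0.897, 0.0], [0.0, -0.0, -1.0]]
wrist_force: [0.6, 0.6, 0.1]
gripper_width: 0.272
gripper_force: 0.1
```

```bash
python3 -c "
from fit import *
v=shot('g',['wrist'])
B=pickle.load(open('b.pkl','rb'))
s=sense();R,p=s['ee_rot'],s['tcp_pos'];print('tip z',p[2]-.182)
m=[k for q,k in v[0]['masks']['tile'] if k[220:232,310:330].any()]
if m:
    for r0 in range(140,200,6): 
        x=np.nonzero(m[0][r0])[0]; print(r0,(x.min(),x.max()) if len(x) else None)
"
```

```text
g wrist tile 0.85 1033 632 72 (np.int64(617), np.int64(639), np.int64(37), np.int64(126))
g wrist tile 0.56 4622 328 222 (np.int64(311), np.int64(349), np.int64(148), np.int64(316))
g wrist rack_tile 0.59 8659 397 196 (np.int64(332), np.int64(459), np.int64(147), np.int64(255))
tip z 0.13450971092354685
140 None
146 None
152 (np.int64(312), np.int64(330))
158 (np.int64(312), np.int64(335))
164 (np.int64(311), np.int64(339))
170 (np.int64(311), np.int64(343))
176 (np.int64(311), np.int64(347))
182 (np.int64(311), np.int64(348))
188 (np.int64(311), np.int64(348))
194 (np.int64(312), np.int64(349))
```

jog_arm:
  increments:
    - [0,0,-0.2,0]
    - [0,0,-0.2,0]
    - [0,0.1,-0.2,0]
    - [0,0.2,0,0]
    - [0,0.2,0,0]
    - [0,0.2,0,0]
    - [0,0.2,0,0]
    - [0,0.2,0,0]
    - [0,0.2,0,0]
    - [0,0.2,0,0]

```text
time_s: 22.15
tcp_pos: [0.4645, 0.1483, 0.3279]
ee_rot: [[0.897, -0.441, -0.0], [-0.441, -0.897, -0.0], [-0.0, 0.0, -1.0]]
wrist_force: [-0.7, -0.3, -0.8]
gripper_width: 0.273
gripper_force: 0.2
```

jog_arm:
  increments:
    - [0,0.2,0,0]
    - [0,0.2,0,0]
    - [0,0.2,0,0]
    - [0,0.15,0,0]
    - [0,0,0,0]

```text
time_s: 22.65
tcp_pos: [0.4578, 0.1348, 0.328]
ee_rot: [[0.897, -0.442, -0.0], [-0.442, -0.897, -0.0], [-0.0, 0.0, -1.0]]
wrist_force: [-0.2, -0.0, 0.1]
gripper_width: 0.276
gripper_force: 0.6
```

```bash
python3 -c "
from fit import *
v=shot('i',['wrist','scene'])
s=sense();R,p=s['ee_rot'],s['tcp_pos'];print('tip z',p[2]-.182, 'h',(p[:2]-[.4560,.1390])@[.4415,.8973])
m=[k for q,k in v[0]['masks']['tile']+v[0]['masks']['rack_tile'] if k[170:232,310:420].any()]
for k in m:
    print([(r0,)+((np.nonzero(k[r0])[0].min(),np.nonzero(k[r0])[0].max()) if k[r0].any() else ()) for r0 in range(140,230,10)])
"
```

```text
i wrist tile 0.81 3024 620 72 (np.int64(593), np.int64(639), np.int64(25), np.int64(126))
i wrist tile 0.69 9149 303 214 (np.int64(257), np.int64(342), np.int64(146), np.int64(316))
i wrist rack_tile 0.81 3087 353 201 (np.int64(285), np.int64(377), np.int64(147), np.int64(315))
i wrist rack_tile 0.78 793 153 301 (np.int64(138), np.int64(169), np.int64(282), np.int64(317))
i scene tile 0.92 893 204 183 (np.int64(187), np.int64(223), np.int64(166), np.int64(201))
i scene tile 0.83 850 367 217 (np.int64(352), np.int64(388), np.int64(198), np.int64(236))
i scene tile 0.72 777 264 148 (np.int64(244), np.int64(284), np.int64(134), np.int64(164))
i scene tile 0.43 329 304 233 (np.int64(293), np.int64(315), np.int64(223), np.int64(245))
i scene rack_tile 0.93 1272 442 253 (np.int64(422), np.int64(464), np.int64(236), np.int64(271))
i scene rack_tile 0.68 972 422 200 (np.int64(406), np.int64(440), np.int64(184), np.int64(216))
i scene rack_tile 0.66 56 354 198 (np.int64(349), np.int64(360), np.int64(195), np.int64(204))
tip z 0.14602217001270545 h -0.002455493660953284
[(140,), (150, np.int64(257), np.int64(289)), (160, np.int64(258), np.int64(322)), (170, np.int64(259), np.int64(342)), (180, np.int64(260), np.int64(342)), (190, np.int64(260), np.int64(342)), (200, np.int64(260), np.int64(342)), (210, np.int64(261), np.int64(342)), (220, np.int64(261), np.int64(341))]
[(140,), (150, np.int64(290), np.int64(309)), (160, np.int64(322), np.int64(350)), (170, np.int64(343), np.int64(376)), (180, np.int64(343), np.int64(377)), (190, np.int64(343), np.int64(375)), (200, np.int64(343), np.int64(375)), (210, np.int64(343), np.int64(374)), (220, np.int64(342), np.int64(374))]
```

jog_arm:
  increments:
    - [0,0.15,0,0]
    - [0,0.15,0,0]
    - [0,0.15,0,0]
    - [0,0.1,0,0]
    - [0,0.05,0,0]
    - [0,0,0,0]
    - [0,0,-0.2,0]
    - [0,0,-0.5,0]

```text
time_s: 23.75
tcp_pos: [0.4526, 0.1244, 0.3418]
ee_rot: [[0.897, -0.441, -0.002], [-0.441, -0.897, -0.001], [-0.001, 0.002, -1.0]]
wrist_force: [0.1, -0.6, -0.4]
gripper_width: 0.276
gripper_force: 0.0
```

jog_arm:
  increments:
    - [0,-0.5,-1,0]
    - [0,-0.7,-1,0]
    - [0,-0.7,-1,0]
    - [0,-0.7,-1,0]
    - [0,-0.4,0,0]
    - [0,0,0,0]

```text
time_s: 24.35
tcp_pos: [0.4794, 0.1789, 0.4223]
ee_rot: [[0.898, -0.441, 0.001], [-0.441, -0.898, 0.001], [0.0, -0.001, -1.0]]
wrist_force: [-0.3, -0.1, 0.4]
gripper_width: 0.277
gripper_force: 0.0
```

```bash
python3 -c "
from fit import *
v=shot('j',['wrist','scene'])
s=sense();print(s['tcp_pos'])
a=cv2.resize(v[0]['img'][100:260,240:480],(600,400),interpolation=cv2.INTER_CUBIC);b=cv2.resize(v[1]['img'][175:255,310:430],(600,400),interpolation=cv2.INTER_CUBIC)
cv2.imwrite('pics/j2.png',np.vstack([a,b[:200]]) if 0 else cv2.resize(np.hstack([a,b]),(800,267)))
cv2.imwrite('pics/j3.png',np.hstack([cv2.resize(v[0]['img'][100:260,270:430],(600,600),interpolation=cv2.INTER_CUBIC),cv2.resize(v[1]['img'][185:245,342:392][:,:40],(200,300),interpolation=cv2.INTER_CUBIC).repeat(2,0)]))
"
```

```text
j wrist tile 0.75 7622 358 188 (np.int64(317), np.int64(401), np.int64(137), np.int64(251))
j wrist tile 0.72 2432 599 81 (np.int64(573), np.int64(624), np.int64(41), np.int64(124))
j wrist rack_tile 0.93 743 332 305 (np.int64(314), np.int64(355), np.int64(292), np.int64(317))
j wrist rack_tile 0.56 958 404 191 (np.int64(396), np.int64(412), np.int64(148), np.int64(237))
j scene tile 0.98 1106 368 213 (np.int64(351), np.int64(385), np.int64(193), np.int64(236))
j scene tile 0.77 867 204 183 (np.int64(187), np.int64(222), np.int64(167), np.int64(201))
j scene tile 0.66 793 264 148 (np.int64(244), np.int64(284), np.int64(133), np.int64(165))
j scene rack_tile 0.94 911 424 201 (np.int64(408), np.int64(441), np.int64(184), np.int64(216))
j scene rack_tile 0.68 1238 442 253 (np.int64(423), np.int64(463), np.int64(236), np.int64(270))
[0.47897045 0.17783695 0.42133056]
```

View pics/j3.png

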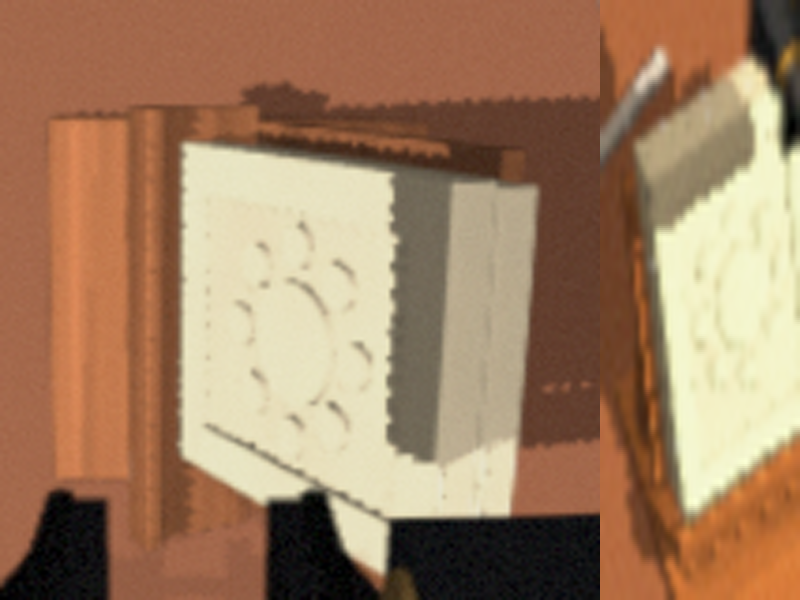

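The picture shows the tile, relief out, flat against the rack tile. There is possibly a sub-mm step at the top near (498,182). I'll measure the step numerically.

```bash
cat > st.py <<'E'
from fit import *
import sys
v=pickle.load(open(sys.argv[1]+'.pkl','rb'))[0];g=cv2.GaussianBlur(v['img'],(1,1),0).astype(float)[:,:,0]  # blue: white vs wood
c0=np.array([.456,.139,.0885]);a,b=np.radians(63.8),np.radians(30)
h=np.array([np.cos(a),np.sin(a),0]);w=np.array([-np.sin(a),np.cos(a),0]);k=np.array([0,0,1.]);n=h*np.cos(b)+k*np.sin(b);u=-h*np.sin(b)+k*np.cos(b)
P=c0+.06*u;cc=-v['R'].T@v['t']
for col in range(384,416):
    d=g[125:165,col]; 
    hi=np.median(g[156:164,col]); lo=g[138:144,col].min(); th=(hi+lo)/2
    i=[j for j in range(len(d)-1) if d[j]<th<=d[j+1]]
    if not i or hi-lo<25: print(col,'-',round(lo),round(hi));continue
    j=i[-1];row=125+j+(th-d[j])/(d[j+1]-d[j])
    q=np.array([col-v['K'][0,2],row-v['K'][1,2]]);r0=np.hypot(*q);t=r0/v['K'][0,0];ray=v['R'].T@np.r_[np.sin(t)*q/r0,np.cos(t)]
    X=cc+ray*((P-cc)@u)/(ray@u)
    print(col,round(row,2),'w mm',round((X-c0)@w*1e3,2),'n mm',round((X-c0)@n*1e3,1),round(lo),round(hi))
E
python3 st.py j; python3 -c "
from fit import *
J=pickle.load(open('j.pkl','rb'))
T=[pick(J[1],['tile'],368,213),pick(J[0],['tile'],358,188)]
print(fit([.462,.15,.095,64],T[1:]))"
```

```text
384 144.66 w mm -54.25 n mm 27.3 26 89
385 144.88 w mm -54.05 n mm 26.2 28 89
386 145.12 w mm -53.81 n mm 25.1 29 88
387 145.36 w mm -53.59 n mm 23.9 29 88
388 145.3 w mm -53.61 n mm 22.8 22 90
389 145.98 w mm -53.02 n mm 21.7 27 100
390 147.15 w mm -52.01 n mm 20.5 27 132
391 147.23 w mm -51.91 n mm 19.4 29 142
392 147.06 w mm -52.02 n mm 18.2 27 143
393 147.43 w mm -51.67 n mm 17.0 26 142
394 147.49 w mm -51.59 n mm 15.9 27 140
395 147.51 w mm -51.54 n mm 14.7 25 140
396 147.51 w mm -51.51 n mm 13.6 24 140
397 147.56 w mm -51.43 n mm 12.4 25 140
398 147.54 w mm -51.41 n mm 11.2 23 141
399 147.56 w mm -51.37 n mm 10.0 23 140
400 147.53 w mm -51.35 n mm 8.8 26 140
401 147.43 w mm -51.4 n mm 7.6 26 134
402 147.83 w mm -51.03 n mm 6.3 28 136
403 148.91 w mm -50.06 n mm 5.1 31 144
404 148.83 w mm -50.09 n mm 3.8 27 142
405 149.03 w mm -49.88 n mm 2.6 36 140
406 149.06 w mm -49.82 n mm 1.3 34 140
407 149.15 w mm -49.7 n mm 0.1 40 141
408 149.13 w mm -49.68 n mm -1.2 40 140
409 149.02 w mm -49.75 n mm -2.5 42 141
410 148.9 w mm -49.81 n mm -3.7 41 141
411 148.87 w mm -49.8 n mm -5.0 41 137
412 148.66 w mm -49.95 n mm -6.3 43 112
413 - 42 60
414 - 42 46
415 - 42 46
(array([ 0.4607,  0.1489,  0.0893, 63.8146]), np.float64(-0.9218965331403451), [np.float64(0.922)])
```

The tile overhangs the rack tile by about 1.3 mm on the tool +x side. I'll nudge it back with closed fingers on its side edge, overlapping only the front tile.

```bash
python3 to.py .5316 .1296 .277 243.8
```

```text
t 24.65 tcp [0.479  0.1778 0.4213] tooly -116.22 j [ 38.6  10.2 -13.7  -0.  -66.2  25.2]
units xyz [3.43 0.99 7.22] turn -0.0
```

jog_arm:
  increments:
    - [0.86,0.25,0,0]
    - [0.86,0.25,0,0]
    - [0.86,0.25,0,0]
    - [0.85,0.24,0,0]
    - [0,0,1,0]
    - [0,0,1,0]
    - [0,0,1,0]
    - [0,0,1,0]
    - [0,0,1,0]
    - [0,0,1,0]
  grip: 0

```text
time_s: 25.65
tcp_pos: [0.5318, 0.1298, 0.301]
ee_rot: [[0.897, -0.442, -0.0], [-0.442, -0.897, -0.0], [-0.0, 0.001, -1.0]]
wrist_force: [0.8, 0.4, 0.1]
gripper_width: 0.006
gripper_force: 0.0
```

jog_arm:
  increments:
    - [0,0,0.7,0]
    - [0,0,0.5,0]
    - [-0.2,0,0,0]
    - [-0.2,0,0,0]
    - [0,0,0,0]
    - [0,0,0,0]

```text
time_s: 26.25
tcp_pos: [0.5249, 0.134, 0.2789]
ee_rot: [[0.898, -0.441, 0.002], [-0.441, -0.898, 0.001], [0.001, -0.002, -1.0]]
wrist_force: [-0.2, 0.0, -0.7]
gripper_width: 0.006
gripper_force: 0.0
```

```bash
cat > w.py <<'E'
from fit import *
s=sense();d=s['tcp_pos'][:2]-[.456,.139];print('w',(d@[-.8973,.4415]*1e3).round(2),'h',(d@[.4415,.8973]*1e3).round(2),s['tcp_pos'][2].round(4),s['wrist_force'].round(2),s['gripper_width'])
E
python3 w.py
python3 - <<'E'
from h import *
v=shot('k',['wrist'])
C=corners(.456,.139,.0885,63.8);print(proj(v[0],C).round(0).tolist())
E
```

```text
w -64.03 h 25.92 0.2789 [-0.22  0.05 -0.72] 0.005795429674718832
k wrist tile 0.66 137 636 105 (np.int64(633), np.int64(639), np.int64(93), np.int64(124))
k wrist tile 0.43 68 318 306 (np.int64(297), np.int64(331), np.int64(235), np.int64(316))
k wrist rack_tile 0.6 71 429 344 (np.int64(419), np.int64(441), np.int64(304), np.int64(383))
[[322.0, 231.0], [442.0, 304.0], [321.0, 331.0], [410.0, 419.0], [306.0, 234.0], [424.0, 314.0], [308.0, 335.0], [394.0, 429.0]]
```

jog_arm:
  increments:
    - [-0.05,0,0,0]
    - [-0.05,0,0,0]
    - [0,0,0,0]

```text
time_s: 26.7
tcp_pos: [0.5232, 0.1346, 0.2782]
ee_rot: [[0.897, -0.441, 0.001], [-0.441, -0.897, 0.0], [0.001, -0.0, -1.0]]
wrist_force: [0.8, -1.2, 0.3]
gripper_width: 0.008
gripper_force: 0.6
```

jog_arm:
  increments:
    - [-0.03,0,0,0]
    - [0,0,0,0]

```text
time_s: 26.9
tcp_pos: [0.5227, 0.1349, 0.2781]
ee_rot: [[0.897, -0.441, 0.001], [-0.441, -0.897, 0.0], [0.001, -0.0, -1.0]]
wrist_force: [1.1, -2.0, 0.6]
gripper_width: 0.007
gripper_force: 1.0
```

jog_arm:
  increments:
    - [-0.03,0,0,0]
    - [0,0,0,0]

```text
time_s: 27.1
tcp_pos: [0.5221, 0.1352, 0.2781]
ee_rot: [[0.897, -0.441, 0.001], [-0.441, -0.897, 0.0], [0.0, -0.0, -1.0]]
wrist_force: [1.7, -2.0, -0.0]
gripper_width: 0.002
gripper_force: 1.1
```

```bash
python3 w.py
```

```text
w -61.01 h 25.78 0.2781 [ 1.73 -2.03 -0.04] 0.002138296517966879
```

jog_arm:
  increments:
    - [0.3,0,0,0]
    - [0.5,0,-0.6,0]
    - [0,0,-1,0]
    - [0,0,-1,0]
    - [-0.4,0,-1,0]
    - [-0.8,-0.2,-1,0]
    - [-0.8,-0.2,-1,0]
    - [-0.8,-0.3,-1,0]
    - [-0.8,-0.3,-0.5,0]
    - [0,0,0,0]

```text
time_s: 28.1
tcp_pos: [0.4799, 0.1787, 0.4216]
ee_rot: [[0.898, -0.44, 0.002], [-0.44, -0.898, 0.002], [0.001, -0.003, -1.0]]
wrist_force: [0.8, 0.1, -0.2]
gripper_width: 0.005
gripper_force: 0.0
```

```bash
python3 w.py; python3 -c "
from h import *
v=shot('l',['wrist'])
print(proj(v[0],corners(.456,.139,.0885,63.8)).round(0).tolist())"; python3 st.py l
```

```text
w -3.87 h 46.19 0.4216 [ 0.8   0.07 -0.18] 0.004571207163131739
l wrist tile 0.79 2649 600 83 (np.int64(573), np.int64(626), np.int64(42), np.int64(127))
l wrist tile 0.69 7320 358 189 (np.int64(319), np.int64(402), np.int64(140), np.int64(237))
l wrist rack_tile 0.86 985 402 189 (np.int64(357), np.int64(413), np.int64(142), np.int64(237))
l wrist rack_tile 0.62 49 321 314 (np.int64(313), np.int64(330), np.int64(314), np.int64(316))
l wrist rack_tile 0.61 232 194 295 (np.int64(186), np.int64(202), np.int64(287), np.int64(307))
[[339.0, 139.0], [413.0, 150.0], [338.0, 219.0], [405.0, 254.0], [329.0, 139.0], [402.0, 150.0], [328.0, 221.0], [394.0, 257.0]]
384 145.8 w mm -54.23 n mm 28.3 34 86
385 146.38 w mm -53.73 n mm 27.2 50 86
386 146.32 w mm -53.74 n mm 26.1 47 86
387 146.41 w mm -53.64 n mm 25.0 47 87
388 146.36 w mm -53.65 n mm 23.9 35 88
389 146.56 w mm -53.45 n mm 22.7 36 86
390 146.79 w mm -53.24 n mm 21.6 26 102
391 148.7 w mm -51.61 n mm 20.4 24 133
392 150.32 w mm -50.22 n mm 19.2 27 140
393 150.25 w mm -50.24 n mm 18.0 26 138
394 148.75 w mm -51.47 n mm 17.0 26 138
395 150.14 w mm -50.26 n mm 15.7 27 138
396 148.81 w mm -51.35 n mm 14.6 21 138
397 150.1 w mm -50.22 n mm 13.4 27 138
398 149.86 w mm -50.38 n mm 12.2 24 139
399 149.59 w mm -50.58 n mm 11.1 25 138
400 149.75 w mm -50.41 n mm 9.9 22 138
401 149.88 w mm -50.26 n mm 8.7 29 138
402 149.65 w mm -50.42 n mm 7.5 23 137
403 149.49 w mm -50.52 n mm 6.2 26 138
404 149.67 w mm -50.33 n mm 5.0 32 140
405 149.6 w mm -50.35 n mm 3.8 32 137
406 149.77 w mm -50.17 n mm 2.5 37 138
407 149.73 w mm -50.18 n mm 1.3 38 137
408 149.62 w mm -50.23 n mm 0.0 34 138
409 149.7 w mm -50.13 n mm -1.2 41 138
410 149.67 w mm -50.12 n mm -2.5 42 138
411 149.64 w mm -50.11 n mm -3.8 42 138
412 149.62 w mm -50.1 n mm -5.1 39 132
413 149.81 w mm -49.88 n mm -6.4 44 106
414 - 41 56
415 - 42 43
```

Run:
```python
from fit import *
v=pickle.load(open('l.pkl','rb'))[0]
a=np.radians(63.8);h=np.array([np.cos(a),np.sin(a)]);c=np.array([.456,.139])+h*.0121
print(proj(v,corners(c[0],c[1],.0955,63.8))[[4,5,6]].round(1).tolist())
g=v['img'][:,:,0].astype(int)
print('left edge rows150,170,190:',[g[r,308:330].tolist() for r in(150,175,195)])
S=shot('m',['side','scene'])
```

```text
[[318.4, 139.5], [390.4, 150.7], [318.2, 222.5]]
left edge rows150,170,190: [[64, 75, 70, 63, 64, 60, 44, 46, 48, 48, 62, 114, 181, 191, 189, 193, 192, 192, 190, 192, 190, 192], [66, 75, 71, 69, 65, 63, 45, 47, 46, 59, 92, 147, 181, 189, 190, 191, 188, 187, 187, 185, 186, 187], [70, 79, 71, 65, 66, 62, 45, 49, 47, 57, 98, 151, 183, 190, 188, 189, 190, 185, 184, 182, 182, 184]]
m side tile 0.65 189 267 158 (np.int64(249), np.int64(287), np.int64(155), np.int64(161))
m side tile 0.58 2498 473 297 (np.int64(441), np.int64(508), np.int64(270), np.int64(323))
m side tile 0.57 3095 368 333 (np.int64(330), np.int64(407), np.int64(298), np.int64(371))
m side rack_tile 0.73 868 217 163 (np.int64(193), np.int64(241), np.int64(150), np.int64(177))
m side rack_tile 0.73 200 294 143 (np.int64(285), np.int64(304), np.int64(137), np.int64(149))
m side rack_tile 0.65 1262 192 205 (np.int64(165), np.int64(219), np.int64(187), np.int64(223))
m side rack_tile 0.56 463 266 167 (np.int64(249), np.int64(287), np.int64(160), np.int64(174))
m scene tile 0.89 753 263 149 (np.int64(244), np.int64(283), np.int64(134), np.int64(165))
m scene tile 0.8 1118 368 213 (np.int64(351), np.int64(387), np.int64(194), np.int64(235))
m scene tile 0.71 834 204 183 (np.int64(187), np.int64(221), np.int64(167), np.int64(201))
m scene tile 0.37 1179 372 235 (np.int64(344), np.int64(399), np.int64(203), np.int64(256))
m scene rack_tile 0.85 972 423 200 (np.int64(408), np.int64(441), np.int64(183), np.int64(217))
m scene rack_tile 0.82 1255 442 253 (np.int64(423), np.int64(463), np.int64(236), np.int64(271))
m scene rack_tile 0.71 433 386 311 (np.int64(373), np.int64(400), np.int64(299), np.int64(324))
m scene rack_tile 0.68 577 317 285 (np.int64(303), np.int64(333), np.int64(271), np.int64(299))
m scene rack_tile 0.5 545 283 259 (np.int64(268), np.int64(299), np.int64(233), np.int64(280))
```

```bash
python3 -c "
from station import r
print(r.finish_job())"
```

```text
the job is handed in; nothing more can be done
None
```

The tile is turned over and stands relief out on the rack ledge, flat against the rack tile; their side edges are flush to about 0.3 mm by the wrist camera, and the job was handed in at about 28 s.

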